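# Feel out the tight spot of a print-rubbing carriage

## Task

Take the red carriage of the print-rubbing rig by its wooden handle and stroke it slowly through its full travel, first until it lightly presses the blue buffer, then all the way back until it lightly presses the yellow buffer, feeling for the one place where it drags; never squash a buffer hard. Then bring the carriage back, leave it standing by itself on that tight spot so that the rail can be dressed there, and let go. Leave the dishes, discs, bottle, jar, brush and mallet where they are.

Things in the scene. Friction and masses are not known exactly. Their poses are not given: they have to be found in the camera images.
- rig: Rig fixed to the table: plywood bed, 250 mm in its x (-95 to +155) by 430 mm in y, 15 mm thick, two steel rails along y, a grey end block 160 x 30 mm, 66 mm high, at y = +-190 mm. Origin under the bed at table height, below the middle of the carriage's travel; y along the rails towards the blue buffer, z up. A back ledge (x about 118 mm) carries two dishes.
- guide_rail: Front rail (rig x = -60 mm), 20 mm wide, 350 long, 22 high; origin under its middle, y along it. Somewhere along it hides one unseen tight spot; only there the rail presses up on the carriage, 8 to 10 N. Pushing on to it takes up to 9 N more over 8 mm; then 10 mm of flat drag, 2 N more, centred on the spot; then 8 mm that push it off. Same both ways; it stays if left on the flat.
- carriage: Red carriage: plate 170 mm across the rails, 70 along, 14 thick, 0.3 to 0.65 kg, sliding along the rig's y. Origin at the centre of the plate's underside, 46 mm above the table, axes as the rig's. Runs from -110 mm (touching the yellow buffer) to +110 mm (the blue one) about the rig's middle with 1 N of friction, and 14 mm farther pressing a buffer in. Starts on the blue side.
- handle (a point): Centre of the top of the wooden handle on the carriage, 125 mm above the table: an upright block 28 mm along the rails by 40 mm across them, 65 mm tall on the plate (whose top is 60 mm above the table), in the middle of the plate; gripped from above.
- blue_buffer_face (a point): Centre of the inner face of the blue sprung buffer (cylinder, 20 mm diameter, at the rig's +y end, 53 mm above the table), which the carriage plate's end meets.
- yellow_buffer_face (a point): The same of the yellow sprung buffer at the rig's -y end.
- blue_buffer (a joint): How far the blue buffer is pressed in, m: 0 free, at most 0.014. Spring of 1.2 N per mm. Lightly pressed is 1 to 9 mm; more than 10 mm is squashed.
- yellow_buffer (a joint): The same for the yellow buffer.
- print_disc: Bystander: black printed disc 68 mm across, 6 mm thick, lying loose on the bed between the rails, below the carriage (which passes over it). Origin under its centre.
- spare_disc: Bystander: black printed disc 110 mm across, 6 mm thick, on the table. Origin under its centre.
- ink_dish: Bystander: small black bowl 58 mm across, 24 mm high, loose on the rig's back ledge. Origin under its centre.
- water_dish: Bystander: a second such bowl on the ledge.
- spray_bottle: Bystander: clear spray bottle with white pump, 50 mm across, 166 mm high. Origin under its centre.
- ink_jar: Bystander: jar with black cap, 60 mm across, 75 mm high. Origin under its centre.
- brush: Bystander: brush lying on the table.
- mallet: Bystander: wooden mallet lying on the table, 200 mm long.

How it is judged (in metres and radians):
On the way, in this order (a step that is already met when the one before it is completed fails the run):
1. the carriage lightly presses the blue buffer (by 1 mm or more) (value of joint blue_buffer above 0.001 m), for 0.1 s.
2. then, at the other end of the travel, it lightly presses the yellow buffer (by 1 mm or more) (value of joint yellow_buffer above 0.001 m), for 0.1 s.
At the end, for the whole second after the job is handed in: The carriage stands still by itself (below 5 mm/s) on the tight spot, where the guide rail presses on it with more than 4 N (its middle within about 9 mm of the spot's middle), with both buffers free (pressed by less than 1 mm), and nothing else has been knocked about (contact force between guide_rail and carriage above 4 N and linear speed of carriage below 0.005 m/s and value of joint each of blue_buffer, yellow_buffer below 0.001 m); the robot touches nothing.
It fails at once if the blue buffer is squashed by more than 10 mm (12 N) (value of joint blue_buffer above 0.01 m).
It fails at once if the yellow buffer is squashed by more than 10 mm (12 N) (value of joint yellow_buffer above 0.01 m).
It fails at once if the carriage is slammed along (faster than 0.6 m/s) (linear speed of carriage above 0.6 m/s).
It fails at once if a bystander (disc, dish, bottle, jar, brush or mallet) is moved by more than 30 mm (distance of any of print_disc, spare_disc, ink_dish, water_dish, spray_bottle, ink_jar, brush, mallet from where it was at the start of the episode above 0.03 m).
It also fails if it takes over 70 s, if anything falls off the work surface, if the arm or the gripper's body presses on something with over 40 N, if the wrist force passes 120 N, or if a joint passes its speed limit or range.

## Robot

A 7-joint arm with a two-finger parallel gripper is mounted at the origin on the work surface. World frame = base frame: x ahead of the robot, y to its left, z up, the work surface at z = 0. Lengths are in mm, angles in rad, forces in N, time in s.
With the tool pointing down it reaches from about 400 to 750 mm from the base axis. Payload 19.5 kg.
Tool frame: the origin (TCP) lies between the finger pads; the fingertips stand 17 mm ahead of it and the grasp point (between the pads) lies 2 mm behind it; z points along the fingers, y is the line along which they close (so a half turn about z gives the same grasp; the last joint's range is limited). The gripper opens to 85 mm and grips with 20 to 120 N. Pads are 22 mm wide; open, the fingers measure 114 mm over their backs; the gripper's body (76 mm by 85 mm) begins 54 mm behind the grasp point. The pads swing forward as they close: fully open they stand 13 mm farther back than shut.
Start: joints at [-1.388, 0.707, -0.028, 1.485, 0.022, 0.951, -0.075], TCP at [128.164, 560.51, 248.268] pointing down, gripper open.
Joint ranges: [-2.71, 2.71], [-0.32, 2.16], [-1.57, 1.52], [0, 2.45], [-1.46, 4.6], [0, 2.02], [-2.83, 2.83]. Speed limits (rad/s): [1.89, 1.89, 2.57, 2.57, 3.01, 3.01, 3.01].

## Interface

Orientations are given as a unit quaternion [x, y, z, w].
In Python, from plant import get_obs, eyes, workorder, spotter gives the robot as it stands.
- The arm moves only by the shell command python3 -m creep 'ROWS' [OPENING]. ROWS is JSON, a list of rows, each a list of 6 numbers: the shift along the world's x, y, z in mm, then the turn, a rotation vector about the world's x, y, z in degrees. A call has 1 to 8 rows; each row is the pose to reach, as a shift and turn from the pose commanded when the call began; what a row does not reach only later rows make up. A row lasts 1/12 s, in which the tool goes at most 41.7 mm and 7.16 degrees, less where a joint would pass 70% of its speed; a pose out of reach is approached as far as the arm can. A call with a gripper value outside its range is refused whole. OPENING is the opening in per cent of the stroke, from 0 (shut) to 100 (fully open), set as the call begins (- or left out, the last holds). The fingers move at their own pace and stop on an object; the grip force is fixed at half the most. Time passes only in rows, so rows that repeat a pose let the fingers close. It gives the time, the measured TCP pose, the force, the opening and the grip force at its end, in the units of the state.
- get_obs(): the state, without advancing time (a new reading comes with each control period).
- eyes.capture(name): name is "side" or "top"; returns a dict with "pixels" (480x640x3 uint8, blue, green, red), "camera_matrix" (3x3 intrinsics, pixels), "k1" (the pictures are not rectified: a ray, as slopes to the right and down, at radius r is drawn at 1 + k1 r^2 times it, then the intrinsics apply), "rvec" (rotation vector, rad) and "tvec" (3), from world to camera coordinates, as OpenCV has them. Camera axes: x right, y down, z forward; pixel columns grow to the right and rows downward; lengths in mm; the calibration is good to about 2 mm. A picture is of the moment at which its call begins. There is no depth.
- workorder.finish_job(): hands the job in; it is judged then, once.
Trained networks look in a picture, given as the dict that the camera call returned (one of the last four; its "shot" number tells which), for a name from the list of things; names that differ only in an ending like _2 or _b are one class to them, and where a whole thing is asked for, a point or a joint stands for the part that bears it (a point fixed in the world has none). Each returns a list of dicts, best first, with "p" (0 to 1); they miss things now and then, are a little off and sometimes report something else, mostly with a low value. They report only what shows in the picture. A call takes as long as a camera call.
- spotter.cut_out(picture, name): "mask" (480x640 bool, what is visible of it) and "rect" ([left, top, right, bottom] in pixels, round what is visible of it).
The state is a dict: "time_s": time; "q": joint angles; "qvel": joint speeds; "effort": joint torques, N m; "tcp_pos": TCP position; "eef_rot": TCP orientation; "ft_force": force on the tool from outside, world axes, zero at the start; "torque": the same for the moment, N m; "finger_gap": opening from 0.0 (shut) to 1.0 (fully open); "finger_force": force on a finger pad.
Only numpy, scipy, OpenCV 4.12 (cv2) and the standard library are available. Lean on these libraries where they do the work, as an engineer would, in place of code of your own. Each camera call takes 0.05 s, during which the arm holds its last target. There are 200 camera calls.

## Working session

There is one attempt and no reset: what is moved stays moved. The work goes in short steps, Python scripts to look and compute and a shell command to move; the robot and the scene stay as the last step left them, time stands still between calls to the robot, and variables do not carry over. Pictures are saved under pics/ and viewed, at most 10 in all, crops included, and the job is handed in when it is done.

```bash
mkdir -p pics; cat > h.py <<'E'
import numpy as np, cv2, json
from plant import get_obs, eyes, workorder, spotter
def proj(p,P):
    P=np.atleast_2d(np.array(P,float)); R=cv2.Rodrigues(np.array(p["rvec"],float))[0]
    c=P@R.T+np.array(p["tvec"],float).ravel(); s=c[:,:2]/c[:,2:]; s=s*(1+p["k1"]*(s**2).sum(1,keepdims=True))
    K=np.array(p["camera_matrix"]); return s@K[:2,:2].T+K[:2,2]
def ray(p,uv,z):
    K=np.array(p["camera_matrix"],float); d=np.array([p["k1"],0,0,0,0.])
    s=cv2.undistortPoints(np.array(uv,float).reshape(-1,1,2),K,d).reshape(-1,2)
    R=cv2.Rodrigues(np.array(p["rvec"],float))[0]; C=-R.T@np.array(p["tvec"],float).ravel()
    D=np.c_[s,np.ones(len(s))]@R; return C+D*((z-C[2])/D[:,2])[:,None]
def cen(p,n):
    r=spotter.cut_out(p,n); 
    if not r: return None
    ys,xs=np.nonzero(r[0]["mask"]); return r[0]["p"],xs.mean(),ys.mean(),r[0]["rect"],r[0]["mask"]
E
python3 - <<'E'
from h import *
for n in("top","side"):
    p=eyes.capture(n); cv2.imwrite(f"pics/{n}0.png",p["pixels"])
    R=cv2.Rodrigues(np.array(p["rvec"],float))[0]; print(n,-R.T@np.array(p["tvec"]).ravel())
    for o,z in(("carriage",60),("handle",125),("blue_buffer",53),("yellow_buffer",53),("ink_dish",30),("guide_rail",37)):
        r=cen(p,o)
        if r: print(o,round(r[0],2),np.round(r[1:3]),np.round(r[3]),ray(p,[r[1:3]],z).round(0))
o=get_obs();print(o["tcp_pos"],o["eef_rot"],o["ft_force"])
E
```

```text
top [ 282.95718639   -7.55108418 1442.95818532]
carriage 0.73 [276. 242.] [265. 210. 291. 273.] [[497. 133.  60.]]
handle 0.63 [276. 242.] [259. 208. 291. 276.] [[487. 126. 125.]]
blue_buffer 0.63 [240. 243.] [235. 239. 246. 247.] [[492. 227.  53.]]
yellow_buffer 0.38 [362. 238.] [360. 236. 369. 244.] [[515. -93.  53.]]
ink_dish 0.66 [253. 202.] [244. 194. 264. 214.] [[611. 203.  30.]]
guide_rail 0.89 [309. 264.] [239. 256. 369. 274.] [[444.  44.  37.]]
side [ 129.14742724 -825.28289538 1020.60015604]
carriage 0.75 [298. 230.] [269. 211. 327. 252.] [[497. 130.  60.]]
handle 0.65 [298. 230.] [270. 212. 327. 252.] [[472.  66. 125.]]
blue_buffer 0.64 [285. 214.] [280. 212. 292. 218.] [[492. 224.  53.]]
yellow_buffer 0.45 [334. 279.] [330. 277. 335. 284.] [[514. -87.  53.]]
guide_rail 0.92 [295. 265.] [267. 225. 316. 292.] [[443.  20.  37.]]
[128.1448793  560.50123808 248.27841326] [ 1.12153031e-01  9.93690945e-01 -5.03234012e-05 -1.45799877e-05] [-0.42667467  0.38338982  0.23893537]
```

```bash
python3 -c "
import cv2
a=cv2.imread('pics/top0.png')[150:330,150:420];b=cv2.imread('pics/side0.png')[150:330,200:420]
a=cv2.resize(a,None,fx=1.6,fy=1.6,interpolation=2);a=cv2.resize(a,(432,300));b=cv2.resize(b,(366,300));cv2.imwrite('pics/c0.png',cv2.hconcat([a,b]))
a=cv2.imread('pics/top0.png')[190:290,220:390];cv2.imwrite('pics/c1.png',cv2.resize(a,None,fx=4.6,fy=4.6,interpolation=2))"
```

```text
(no output)
```

View pics/c0.png

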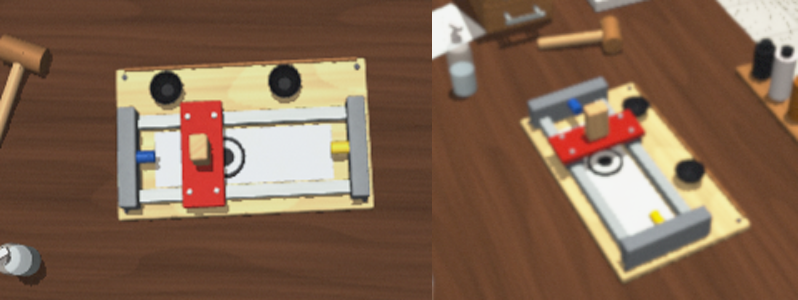

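View pics/c1.png

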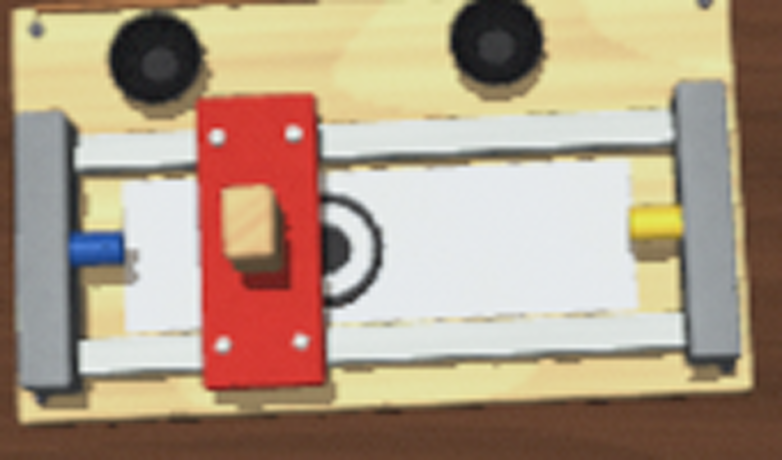

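```bash
cat > fit.py <<'E'
from h import *
from scipy.optimize import least_squares
p=eyes.capture("top")
px=lambda a:(np.array(a)+.5)/4.6-.5+[220,190]
U=px([[198,101],[313,94],[206,387],[323,383], [15,113],[22,387],[722,80],[738,356], [676,82],[688,358]])
def model(v):
    x,y,a,s=v; 
    L=[[85,s+35,60],[85,s-35,60],[-85,s+35,60],[-85,s-35,60],[80,205,66],[-80,205,66],[80,-205,66],[-80,-205,66],[80,-175,66],[-80,-175,66]]
    L=np.array(L,float); c,t=np.cos(a),np.sin(a)
    return np.c_[x+c*L[:,0]-t*L[:,1],y+t*L[:,0]+c*L[:,1],L[:,2]]
r=least_squares(lambda v:(proj(p,model(v))-U).ravel(),[503,67,.07,60],loss="soft_l1",x_scale=[1,1,.01,1])
x,y,a,s=r.x; print(x,y,np.degrees(a),s); print((proj(p,model(r.x))-U).round(1).tolist())
h=[x-np.sin(a)*s,y+np.cos(a)*s,125]; print("handle",h, px([[0,0]])*0+proj(p,h), (proj(p,h)-[220,190]+.5)*4.6)
E
python3 fit.py
python3 - <<'E'
from h import *
from scipy.spatial.transform import Rotation as R
print(R.from_quat(get_obs()["eef_rot"]).as_matrix().round(3))
E
```

```text
502.31124404318314 66.50189151763243 3.9817014757453926 65.337145506881
[[-0.7, -1.0], [0.7, -0.6], [-0.8, 0.8], [0.7, 0.5], [-0.7, -0.4], [-1.4, 0.4], [0.9, -0.2], [1.1, 0.2], [-0.5, -0.1], [0.4, 0.2]]
handle [np.float64(497.7743712612495), np.float64(131.6813312846931), 125] [[273.65887862 237.6093172 ]] [[249.13084165 221.30285913]]
[[-0.975  0.223 -0.   ]
 [ 0.223  0.975 -0.   ]
 [ 0.    -0.    -1.   ]]
```

```bash
python3 -m creep '[[20,-20,0,0,0,2],[55,-60,0,0,0,5],[90,-100,0,0,0,8],[120,-140,0,0,0,11],[150,-175,0,0,0,14],[180,-210,0,0,0,17],[205,-240,0,0,0,17],[225,-265,0,0,0,17]]' 100
python3 -m creep '[[25,-30,0,0,0,0],[50,-60,0,0,0,0],[80,-90,0,0,0,0],[110,-125,0,0,0,0],[130,-150,0,0,0,0],[145,-164,0,0,0,0],[145,-164,0,0,0,0],[145,-164,0,0,0,0]]'
```

```text
time_s: 1.42
tcp_pos: [336.5, 315.3, 248.4]
eef_rot: [-0.036, 0.999, 0.0, 0.0]
ft_force: [1.7, -0.6, 0.8]
finger_gap: 1.002
finger_force: 0.0
time_s: 2.08
tcp_pos: [480.8, 152.3, 248.1]
eef_rot: [-0.035, 0.999, -0.0, -0.0]
ft_force: [-1.1, 1.1, 0.4]
finger_gap: 1.0
finger_force: 0.0
```

```bash
python3 - <<'E'
from h import *
from scipy.spatial.transform import Rotation as R
o=get_obs();print(o["time_s"],o["tcp_pos"],R.from_quat(o["eef_rot"]).as_matrix().round(3)[:,1],o["ft_force"])
p=eyes.capture("side")
cv2.imwrite("pics/s1.png",cv2.resize(p["pixels"][120:300,200:420],None,fx=3,fy=3,interpolation=2))
E
```

```text
2.0833 [480.83594273 152.31366764 248.111188  ] [-0.07   0.998 -0.   ] [-1.10223558  1.10194441  0.42694395]
```

View pics/s1.png

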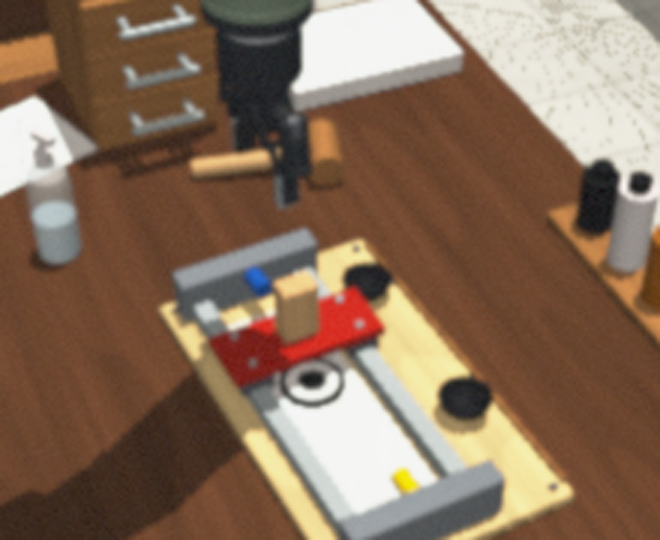

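```bash
python3 -m creep '[[17,-20.5,-20,0,0,0],[17,-20.5,-55,0,0,0],[17,-20.5,-85,0,0,0],[17,-20.5,-85,0,0,0]]'; python3 - <<'E'
from h import *
p=eyes.capture("side")
cv2.imwrite("pics/s2.png",cv2.resize(p["pixels"][150:280,220:380],None,fx=4,fy=4,interpolation=2))
E
```

```text
time_s: 2.47
tcp_pos: [495.2, 133.0, 159.4]
eef_rot: [-0.037, 0.999, -0.001, -0.003]
ft_force: [-0.9, 1.2, -0.6]
finger_gap: 0.998
finger_force: 0.0
```

View pics/s2.png

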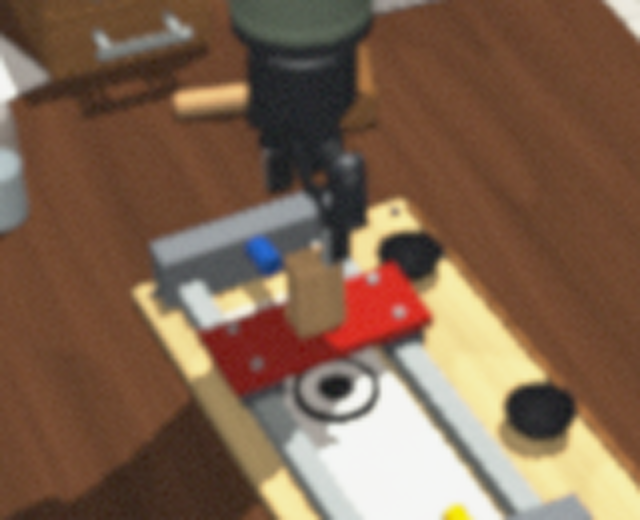

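```bash
python3 - <<'E'
from h import *
p=eyes.capture("side");o=get_obs();t=np.array(o["tcp_pos"]);print(t)
f=lambda q:((proj(p,q)-[220,150]+.5)*4).round(0).tolist()
for s in(-42,42): print(s,f(t+[-.07*s,s,-4]),f(t+[-.07*s,s,-17]))
a=np.radians(3.98);c,s=np.cos(a),np.sin(a)
for x in(-20,20):
  for y in(-14,14): print(x,y,f([497.8+c*x-s*y,131.7+s*x+c*y,125]),f([497.8+c*x-s*y,131.7+s*x+c*y,60]))
print(f([502.3+s*110-s*35,66.5,53]))
q=eyes.capture("top");cv2.imwrite("pics/t2.png",cv2.resize(q["pixels"][190:290,220:390],None,fx=4,fy=4,interpolation=2))
E
```

```text
[496.98165474 133.56501048 163.82833575]
-42 [[335.0, 253.0]] [[335.0, 267.0]]
42 [[283.0, 187.0]] [[284.0, 200.0]]
-20 -14 [[296.0, 276.0]] [[299.0, 340.0]]
-20 14 [[279.0, 254.0]] [[282.0, 318.0]]
20 -14 [[345.0, 259.0]] [[346.0, 323.0]]
20 14 [[328.0, 237.0]] [[329.0, 302.0]]
[[360.0, 379.0]]
```

View pics/t2.png

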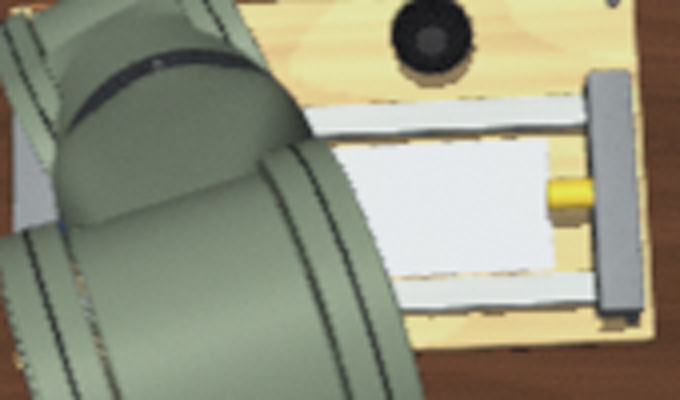

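```bash
python3 -m creep '[[1,-1.5,-15,0,0,0],[1,-1.5,-35,0,0,0],[1,-1.5,-55,0,0,0],[1,-1.5,-68,0,0,0],[1,-1.5,-68,0,0,0],[1,-1.5,-68,0,0,0]]'; python3 -m creep '[[0,0,0,0,0,0],[0,0,0,0,0,0],[0,0,0,0,0,0],[0,0,0,0,0,0],[0,0,0,0,0,0],[0,0,0,0,0,0]]' 15
```

```text
time_s: 3.12
tcp_pos: [499.0, 131.6, 96.7]
eef_rot: [-0.036, 0.999, 0.0, 0.001]
ft_force: [-0.4, -0.5, -0.3]
finger_gap: 1.0
finger_force: 0.0
time_s: 3.62
tcp_pos: [498.7, 131.1, 95.8]
eef_rot: [-0.036, 0.999, 0.0, 0.0]
ft_force: [-1.0, -0.6, 9.5]
finger_gap: 0.322
finger_force: 58.9
```

```bash
for i in 1 2 3 4 5 6; do python3 -m creep '[[-0.2,2.5,0,0,0,0],[-0.4,6,0,0,0,0],[-0.4,6,0,0,0,0]]' | grep -E 'tcp_pos|ft_force' | tr '\n' ' '; echo; done
```

```text
tcp_pos: [498.2, 137.6, 95.8] ft_force: [-2.2, 1.2, 9.6] 
tcp_pos: [497.8, 143.7, 95.8] ft_force: [-2.0, 0.9, 9.8] 
tcp_pos: [497.4, 149.6, 95.8] ft_force: [-1.4, 0.4, 9.9] 
tcp_pos: [497.0, 155.7, 95.8] ft_force: [-1.6, 1.3, 8.9] 
tcp_pos: [496.5, 161.7, 95.8] ft_force: [-2.4, 0.9, 9.8] 
tcp_pos: [496.1, 167.6, 95.8] ft_force: [-1.9, 0.7, 9.6]
```

```bash
for i in 1 2 3; do python3 -m creep '[[-0.2,3,0,0,0,0],[-0.2,3,0,0,0,0],[-0.2,3,0,0,0,0]]' | grep -E 'tcp_pos|ft_force' | tr '\n' ' '; echo; done
```

```text
tcp_pos: [495.9, 170.3, 95.8] ft_force: [-2.8, 0.6, 9.5] 
tcp_pos: [495.8, 173.3, 95.8] ft_force: [-2.3, 0.9, 9.5] 
tcp_pos: [495.5, 176.1, 95.8] ft_force: [-2.9, -0.7, 10.1]
```

```bash
for i in 1 2; do python3 -m creep '[[-0.1,2,0,0,0,0],[-0.1,2,0,0,0,0],[-0.1,2,0,0,0,0]]' | grep -E 'tcp_pos|ft_force' | tr '\n' ' '; echo; done
```

```text
tcp_pos: [495.4, 177.7, 95.8] ft_force: [-2.0, -1.6, 11.0] 
tcp_pos: [495.3, 179.4, 95.8] ft_force: [-2.1, -6.1, 11.6]
```

```bash
python3 -m creep '[[0,0.5,0,0,0,0],[0,0.5,0,0,0,0],[0,0.5,0,0,0,0]]' | grep -E 'tcp_pos|ft_force'
```

```text
tcp_pos: [495.3, 179.7, 95.8]
ft_force: [-3.5, -6.4, 11.9]
```

```bash
for i in $(seq 25); do python3 -m creep '[[0.14,-2,0,0,0,0],[0.28,-4,0,0,0,0]]' | grep -E 'tcp_pos|ft_force' | tr '\n' ' '; echo; done
```

```text
tcp_pos: [495.5, 176.2, 95.8] ft_force: [-2.3, -2.1, 11.3] 
tcp_pos: [495.8, 172.7, 95.8] ft_force: [-3.9, 0.8, 10.7] 
tcp_pos: [496.1, 168.7, 95.8] ft_force: [-4.0, 0.6, 10.0] 
tcp_pos: [496.4, 164.7, 95.8] ft_force: [-3.7, 0.4, 10.4] 
tcp_pos: [496.6, 160.7, 95.8] ft_force: [-3.3, 1.0, 10.4] 
tcp_pos: [496.9, 156.7, 95.8] ft_force: [-3.8, 0.6, 10.0] 
tcp_pos: [497.2, 152.7, 95.8] ft_force: [-2.7, 0.5, 11.2] 
tcp_pos: [497.5, 148.7, 95.8] ft_force: [-3.9, 0.6, 10.2] 
tcp_pos: [497.8, 144.6, 95.8] ft_force: [-4.1, 0.7, 9.8] 
tcp_pos: [498.0, 140.6, 95.8] ft_force: [-2.7, 0.4, 10.7] 
tcp_pos: [498.3, 136.7, 95.8] ft_force: [-2.7, 0.9, 11.0] 
tcp_pos: [498.6, 132.7, 95.8] ft_force: [-3.9, 0.7, 10.5] 
tcp_pos: [498.9, 128.7, 95.8] ft_force: [-3.5, 0.5, 11.3] 
tcp_pos: [499.1, 124.7, 95.8] ft_force: [-2.6, 0.8, 10.3] 
tcp_pos: [499.4, 120.6, 95.8] ft_force: [-2.8, 1.5, 10.8] 
tcp_pos: [499.7, 116.6, 95.8] ft_force: [-3.8, 1.3, 11.0] 
tcp_pos: [500.0, 112.6, 95.8] ft_force: [-3.1, 1.4, 10.1] 
tcp_pos: [500.3, 108.6, 95.8] ft_force: [-3.1, 1.0, 11.6] 
tcp_pos: [500.6, 104.6, 95.8] ft_force: [-4.1, 1.1, 10.5] 
tcp_pos: [500.8, 100.6, 95.8] ft_force: [-3.8, 1.0, 10.8] 
tcp_pos: [501.1, 96.6, 95.8] ft_force: [-2.9, 0.9, 11.7] 
tcp_pos: [501.4, 92.6, 95.8] ft_force: [-3.5, 0.4, 12.0] 
tcp_pos: [501.6, 88.6, 95.8] ft_force: [-3.3, 1.9, 11.3] 
tcp_pos: [501.9, 84.6, 95.8] ft_force: [-3.1, 1.0, 10.7] 
tcp_pos: [502.2, 80.6, 95.8] ft_force: [-1.9, 0.5, 11.0]
```

```bash
for i in $(seq 28); do python3 -m creep '[[0.14,-2,0,0,0,0],[0.28,-4,0,0,0,0]]' | grep -E 'tcp_pos|ft_force' | tr '\n' ' '; echo; done
```

```text
tcp_pos: [502.5, 76.6, 95.8] ft_force: [-4.2, 1.8, 10.4] 
tcp_pos: [502.8, 72.6, 95.8] ft_force: [-3.6, 0.9, 10.9] 
tcp_pos: [503.1, 68.6, 95.8] ft_force: [-2.6, 0.4, 11.7] 
tcp_pos: [503.3, 64.6, 95.8] ft_force: [-4.2, -0.3, 11.6] 
tcp_pos: [503.6, 60.6, 95.8] ft_force: [-4.0, 1.1, 10.7] 
tcp_pos: [503.9, 56.6, 95.8] ft_force: [-3.6, 1.0, 11.5] 
tcp_pos: [504.2, 52.5, 95.8] ft_force: [-2.5, 1.5, 10.8] 
tcp_pos: [504.5, 48.6, 95.8] ft_force: [-3.7, 1.4, 10.7] 
tcp_pos: [504.7, 45.6, 95.8] ft_force: [-4.9, 10.7, 11.2] 
tcp_pos: [505.0, 41.7, 95.8] ft_force: [-4.3, 7.3, 12.2] 
tcp_pos: [505.3, 37.3, 95.8] ft_force: [-3.3, 5.5, 11.4] 
tcp_pos: [505.6, 33.2, 95.8] ft_force: [-3.9, 4.9, 11.7] 
tcp_pos: [505.9, 29.2, 95.8] ft_force: [-4.0, 4.6, 11.8] 
tcp_pos: [506.2, 24.8, 95.8] ft_force: [-3.2, 1.5, 11.7] 
tcp_pos: [506.4, 20.6, 95.8] ft_force: [-4.0, 1.7, 10.4] 
tcp_pos: [506.7, 16.5, 95.8] ft_force: [-3.7, 1.2, 12.1] 
tcp_pos: [507.0, 12.5, 95.8] ft_force: [-4.1, 0.4, 10.4] 
tcp_pos: [507.3, 8.5, 95.8] ft_force: [-3.7, 0.6, 12.1] 
tcp_pos: [507.5, 4.5, 95.8] ft_force: [-3.4, 1.1, 11.2] 
tcp_pos: [507.8, 0.5, 95.8] ft_force: [-3.4, 1.4, 11.0] 
tcp_pos: [508.1, -3.5, 95.8] ft_force: [-3.0, 0.5, 10.4] 
tcp_pos: [508.4, -7.5, 95.8] ft_force: [-3.6, 1.8, 10.8] 
tcp_pos: [508.7, -11.5, 95.8] ft_force: [-3.5, 1.0, 10.8] 
tcp_pos: [508.9, -15.5, 95.8] ft_force: [-3.9, 0.2, 10.8] 
tcp_pos: [509.2, -19.5, 95.8] ft_force: [-4.5, 1.5, 11.2] 
tcp_pos: [509.5, -23.5, 95.8] ft_force: [-3.3, 0.4, 11.3] 
tcp_pos: [509.8, -27.5, 95.8] ft_force: [-3.8, 0.2, 11.3] 
tcp_pos: [510.1, -31.5, 95.8] ft_force: [-3.5, 0.9, 10.8]
```

```bash
for i in 1 2 3 4 5 6 7; do python3 -m creep '[[0.14,-2,0,0,0,0],[0.14,-2,0,0,0,0]]' | grep -E 'tcp_pos|ft_force' | tr '\n' ' '; echo; done
```

```text
tcp_pos: [510.2, -33.9, 95.8] ft_force: [-3.4, -1.2, 11.6] 
tcp_pos: [510.4, -35.8, 95.8] ft_force: [-3.3, -1.1, 10.9] 
tcp_pos: [510.5, -37.8, 95.8] ft_force: [-2.9, -1.7, 10.9] 
tcp_pos: [510.6, -39.8, 95.8] ft_force: [-2.9, -1.5, 10.8] 
tcp_pos: [510.8, -41.8, 95.8] ft_force: [-2.9, -0.6, 11.7] 
tcp_pos: [510.9, -43.8, 95.8] ft_force: [-3.1, -1.3, 10.9] 
tcp_pos: [511.0, -45.6, 95.8] ft_force: [-3.0, 0.5, 11.0]
```

```bash
for i in 1 2; do python3 -m creep '[[0.14,-2,0,0,0,0],[0.14,-2,0,0,0,0]]' | grep -E 'tcp_pos|ft_force' | tr '\n' ' '; echo; done
```

```text
tcp_pos: [511.2, -47.4, 95.8] ft_force: [-3.2, 2.3, 11.5] 
tcp_pos: [511.3, -49.0, 95.8] ft_force: [-4.5, 5.1, 11.7]
```

```bash
python3 -m creep '[[0.05,-0.7,0,0,0,0],[0.05,-0.7,0,0,0,0],[0.05,-0.7,0,0,0,0]]'  | grep -E 'tcp_pos|ft_force' | tr '\n' ' '; for i in $(seq 14); do python3 -m creep '[[-0.17,2.5,0,0,0,0],[-0.35,5,0,0,0,0]]' | grep -E 'tcp_pos|ft_force' | tr '\n' ' '; echo; done
```

```text
tcp_pos: [511.3, -49.5, 95.8] ft_force: [-3.9, 5.6, 12.2] tcp_pos: [511.0, -45.0, 95.8] ft_force: [-3.9, -0.2, 11.1] 
tcp_pos: [510.7, -40.3, 95.8] ft_force: [-2.9, -0.8, 11.5] 
tcp_pos: [510.4, -35.3, 95.8] ft_force: [-3.3, -0.4, 11.1] 
tcp_pos: [510.0, -30.3, 95.8] ft_force: [-3.3, -1.1, 11.8] 
tcp_pos: [509.6, -25.3, 95.8] ft_force: [-3.0, -1.6, 11.9] 
tcp_pos: [509.3, -20.3, 95.8] ft_force: [-3.2, -1.3, 11.3] 
tcp_pos: [508.9, -15.3, 95.8] ft_force: [-2.9, -1.4, 11.4] 
tcp_pos: [508.6, -10.3, 95.8] ft_force: [-3.2, -1.4, 11.1] 
tcp_pos: [508.2, -5.3, 95.8] ft_force: [-3.6, -1.6, 11.9] 
tcp_pos: [507.9, -0.3, 95.8] ft_force: [-3.6, -2.1, 11.6] 
tcp_pos: [507.5, 4.7, 95.8] ft_force: [-2.6, -1.5, 11.7] 
tcp_pos: [507.2, 9.7, 95.8] ft_force: [-2.5, -0.6, 12.1] 
tcp_pos: [506.8, 14.7, 95.8] ft_force: [-3.0, -0.8, 10.3] 
tcp_pos: [506.5, 19.7, 95.8] ft_force: [-3.1, -2.2, 10.1]
```

Both buffers pressed lightly; now feel the spot from the other side in fine steps.

```bash
for i in $(seq 8); do python3 -m creep '[[-0.14,2,0,0,0,0],[-0.14,2,0,0,0,0]]' | grep -E 'time|tcp_pos|ft_force' | tr '\n' ' '; echo; done
```

```text
time_s: 19.7 tcp_pos: [506.3, 22.1, 95.8] ft_force: [-4.1, 0.2, 11.0] 
time_s: 19.87 tcp_pos: [506.2, 23.7, 95.8] ft_force: [-2.9, -0.9, 11.9] 
time_s: 20.03 tcp_pos: [506.1, 25.0, 95.8] ft_force: [-2.5, -3.7, 12.1] 
time_s: 20.2 tcp_pos: [506.0, 27.3, 95.8] ft_force: [-2.9, -0.6, 12.5] 
time_s: 20.37 tcp_pos: [505.8, 29.5, 95.8] ft_force: [-3.1, 0.3, 11.7] 
time_s: 20.53 tcp_pos: [505.7, 31.7, 95.8] ft_force: [-3.1, 0.5, 12.3] 
time_s: 20.7 tcp_pos: [505.5, 33.7, 95.8] ft_force: [-3.8, 0.5, 12.2] 
time_s: 20.87 tcp_pos: [505.4, 35.7, 95.8] ft_force: [-4.5, 1.0, 11.6]
```

```bash
for i in $(seq 8); do python3 -m creep '[[-0.07,1,0,0,0,0],[-0.14,2,0,0,0,0]]' | grep -E 'time|tcp_pos|ft_force' | tr '\n' ' '; echo; done; echo back;for i in $(seq 8); do python3 -m creep '[[0.07,-1,0,0,0,0],[0.14,-2,0,0,0,0]]' | grep -E 'time|tcp_pos|ft_force' | tr '\n' ' '; echo; done
```

```text
time_s: 21.03 tcp_pos: [505.3, 37.1, 95.8] ft_force: [-2.2, -6.7, 11.8] 
time_s: 21.2 tcp_pos: [505.2, 39.0, 95.8] ft_force: [-2.6, -5.9, 11.4] 
time_s: 21.37 tcp_pos: [505.0, 41.1, 95.8] ft_force: [-1.9, -4.3, 11.9] 
time_s: 21.53 tcp_pos: [504.9, 43.2, 95.8] ft_force: [-2.9, -3.4, 11.9] 
time_s: 21.7 tcp_pos: [504.7, 45.5, 95.8] ft_force: [-3.7, -2.5, 12.3] 
time_s: 21.87 tcp_pos: [504.5, 47.7, 95.8] ft_force: [-3.4, -1.8, 11.5] 
time_s: 22.03 tcp_pos: [504.4, 49.7, 95.8] ft_force: [-3.6, -0.8, 11.5] 
time_s: 22.2 tcp_pos: [504.3, 51.7, 95.8] ft_force: [-3.3, -2.1, 10.9] 
back
time_s: 22.37 tcp_pos: [504.4, 50.0, 95.8] ft_force: [-3.9, 0.9, 11.5] 
time_s: 22.53 tcp_pos: [504.5, 47.9, 95.8] ft_force: [-3.4, 0.9, 10.7] 
time_s: 22.7 tcp_pos: [504.6, 46.5, 95.8] ft_force: [-5.6, 8.2, 12.1] 
time_s: 22.87 tcp_pos: [504.8, 45.3, 95.8] ft_force: [-5.2, 9.7, 10.7] 
time_s: 23.03 tcp_pos: [504.9, 43.1, 95.8] ft_force: [-4.1, 7.2, 11.5] 
time_s: 23.2 tcp_pos: [505.1, 40.8, 95.8] ft_force: [-3.8, 6.9, 12.0] 
time_s: 23.37 tcp_pos: [505.2, 38.6, 95.8] ft_force: [-3.8, 5.1, 11.9] 
time_s: 23.53 tcp_pos: [505.4, 36.6, 95.8] ft_force: [-4.2, 5.4, 11.6]
```

```bash
python3 -m creep '[[0.05,-0.8,0,0,0,0],[0.05,-0.8,0,0,0,0],[0,-0.3,0,0,0,0],[0,-0.3,0,0,0,0]]'; python3 -m creep '[[0,0,0,0,0,0],[0,0,0,0,0,0],[0,0,0,0,0,0],[0,0,0,0,0,0],[0,0,0,0,0,0],[0,0,0,0,0,0]]' 100; python3 -m creep '[[0,0,10,0,0,0],[0,0,30,0,0,0],[0,0,60,0,0,0],[0,0,95,0,0,0],[0,0,130,0,0,0],[0,0,150,0,0,0],[0,0,150,0,0,0],[0,0,150,0,0,0]]'
```

```text
time_s: 23.87
tcp_pos: [505.4, 35.5, 95.8]
eef_rot: [-0.036, 0.999, -0.0, 0.0]
ft_force: [-3.2, -0.2, 12.2]
finger_gap: 0.324
finger_force: 59.9
time_s: 24.37
tcp_pos: [505.4, 35.5, 95.2]
eef_rot: [-0.036, 0.999, -0.0, -0.0]
ft_force: [-0.6, -1.1, -0.1]
finger_gap: 0.999
finger_force: 0.0
time_s: 25.03
tcp_pos: [505.6, 35.4, 246.6]
eef_rot: [-0.036, 0.999, -0.0, 0.001]
ft_force: [0.2, 0.6, -0.7]
finger_gap: 1.0
finger_force: 0.0
```

```bash
python3 - <<'E'
from h import *
p=eyes.capture("side")
cv2.imwrite("pics/s3.png",cv2.resize(p["pixels"][150:310,220:400],None,fx=4,fy=3.7,interpolation=2))
a=np.radians(3.98);c,s=np.cos(a),np.sin(a)
print(((proj(p,[[505.2+c*x-s*y,35.5+s*x+c*y,60] for x,y in((-85,35),(-85,-35),(85,35),(85,-35))])-[220,150]+.5)*[4,3.7]).round().tolist())
r=cen(p,"carriage");print(r[0],ray(p,[r[1:3]],60))
E
```

```text
[[248.0, 378.0], [290.0, 437.0], [451.0, 309.0], [498.0, 362.0]]
0.83 [[503.10301711  33.48353474  60.        ]]
```

View pics/s3.png

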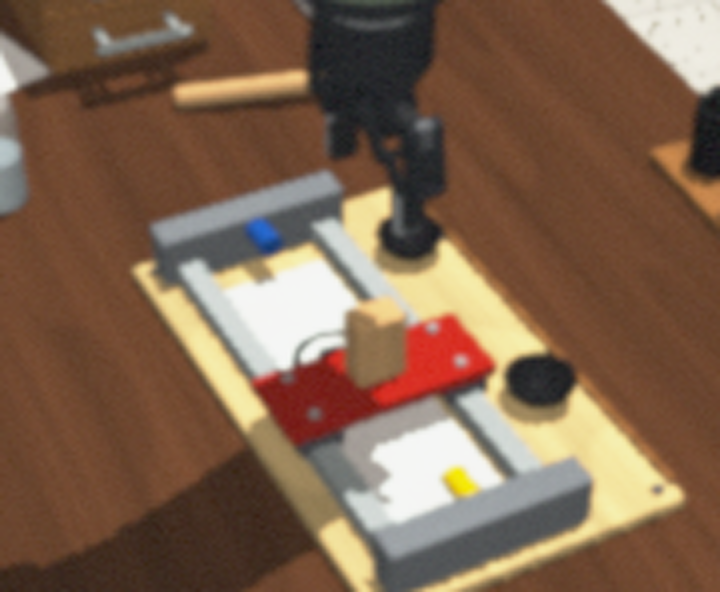

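The picture shows the carriage standing alone, with plate corners at about (255,380) to (495,365). That matches where I released it. The buffers are free, the dishes are undisturbed and the gripper is clear.

```bash
python3 -c "
from plant import workorder
print(workorder.finish_job())"
```

```text
the job is handed in; nothing more can be done
None
```

I pressed the blue buffer and then the yellow one lightly (about 5 mm each, judged from force) and released the carriage on the tight spot I felt from both sides, at world y of about 35 mm; the job is handed in, but no verdict came back.

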